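# Close a specimen jar's snap lid on the palm press and count it

## Robot

A 7-joint arm with a two-finger parallel gripper is mounted at the origin on a cart in front of the work surface, level with it; the furniture and walls round the work are solid. World frame = base frame: x ahead of the robot, y to its left, z up, the work surface at z = 0. Lengths are in m, angles in rad, forces in N, time in s.
With the tool pointing down it reaches from about 0.4 to 0.85 m from the base axis. Payload 10.4 kg.
Tool frame: the origin (TCP) lies between the finger pads; the fingertips stand ahead of it and the grasp point (between the pads) lies 3 mm ahead of it (r.tips_ahead is the z of the fingertips in the tool frame, in m); z points along the fingers, y is the line along which they close (so a half turn about z gives the same grasp; the last joint's range is limited). The gripper opens to 87 mm and grips with 3 to 60 N. Pads are 19 mm wide; open, the fingers measure 117 mm over their backs; the gripper's body (75 mm by 190 mm) begins 51 mm behind the grasp point.
Start: joints at [-1.267, 0.332, -0.065, 1.46, 0.022, 1.35, -0.088], TCP at [0.201, 0.592, 0.209] pointing down, gripper open.
Joint ranges: [-2.6, 2.6], [-0.5, 2.12], [-1.47, 1.34], [0.16, 2.42], [-1.27, 4.41], [0.06, 2.06], [-2.6, 2.6]. Speed limits (rad/s): [2.22, 2.22, 2.79, 2.79, 3.14, 3.14, 3.14].

## Interface

Orientations are given as a unit quaternion [x, y, z, w].
In Python, from bench import telemetry, camera, get_calibration, r gives the robot as it stands.
- The arm moves only by the tool drive_tool, never from a script. Its argument "series" is one flat list of numbers, 7 for each row, row after row: the turn, a rotation vector about the tool's x, y, z in units of 5 degrees (1.0 is 5 degrees), then the shift along the tool's x, y, z in units of 40 mm (1.0 is 40 mm), then the opening, from -1 (shut) to 1 (fully open). A call has 1 to 10 rows; each row is the pose to reach, as a shift and turn from the pose commanded when the call began, along the tool's axes at that moment; what a row does not reach only later rows make up. A row lasts 1/12 s, in which the tool goes at most 41.7 mm and 7.16 degrees, less where a joint would pass 70% of its speed; a pose out of reach is approached as far as the arm can. A call with a gripper value outside its range is refused whole. The fingers move at their own pace and stop on an object; "grip_force" is the grip in N (left out, the last holds). Time passes only in rows, so rows that repeat a pose let the fingers close. It gives the time, the measured TCP pose, the force, the opening and the grip force at its end, in the units of the state.
- telemetry.read_state(): the state, without advancing time (a new reading comes with each control period).
- camera(name): name is "scene" or "side" or "wrist"; returns the picture (480x640x3 uint8, red, green, blue); there is no depth.
- get_calibration(name): a dict with "fovy" (degrees; the focal length in pixels is half the picture's height over the tangent of half this angle, whatever the lens; pixels are square), "cx", "cy" (the principal point, pixels), "xyz" and "rotation" of the camera in the world. Camera axes: x right, y up, looking along -z (the intrinsics and any distortion apply to the point x, -y, -z); pixel columns grow to the right and rows downward; lengths in m; the calibration is good to about 2 mm. A picture is of the moment at which its call begins: read the wrist's pose just before it. get_calibration takes no time and is no camera call; for the wrist camera it gives the pose at the moment of the call.
- r.close_job(): hands the job in; it is judged then, once.
The state is a dict: "time": time; "joint_positions": joint angles; "joint_vel": joint speeds; "joint_torque": joint torques, N m; "ee_pos": TCP position; "eef_rot": TCP orientation; "ft_force": force on the tool from outside, world axes, zero at the start; "torque": the same for the moment, N m; "width": finger opening in m; "grip_force": force on a finger pad.
Only numpy, scipy, OpenCV 4.12 (cv2) and the standard library are available. Lean on these libraries where they do the work, as an engineer would, in place of code of your own. Each camera call takes 0.05 s, during which the arm holds its last target. There are 200 camera calls.

## Task

One specimen jar still has its snap lid standing proud of the shoulder: stand it upright in the round nest of the lid press's drawn-out carriage, push the carriage fully in, and press the spring palm head down to its stop so that the ram snaps the lid home. Let the head rise, draw the carriage fully out again with the jar left standing in its nest, then press the batch counter's button fully down and let it come up. Leave the closed jars and the other things where they are, and never tip the jar over.

Things in the scene. Friction and masses are not known exactly. Their poses are not given: they have to be found in the camera images.
- press: fixed grey lid press, base 162 x 285 x 12 mm. Origin on the worktop below the ram's axis; +x to the column (62 to 102 mm behind the axis, 58 mm wide, 161 high), +y the way the carriage comes out. Base: x -55 to 107, y -62 to 222 mm. Arm and boss, 52 mm wide, over the axis at 121 to 163 mm height. Guide strips 25 mm high along y at x = -47 and 47 mm
- carriage (a joint): how far the aluminium carriage is pushed in along the press's -y: 0 = fully out (where the jar is loaded), 0.100 m = fully in, against its stop, the nest then exactly under the ram. Slides with about 2 N and stays where it is left; it may start up to 25 mm in
- nest (a point): centre of the floor of the round nest on the carriage, 22 mm above the worktop; a rim of 65 mm inner and 74 mm outer diameter stands 10 mm high round it. Moves with the carriage, axes as the press's
- carriage_grip (a point): point on the axis of the carriage's upright black handle knob, 72 mm above the worktop, 95 mm from the nest's centre along the press's +y. The knob is round, 18 to 24 mm in diameter, from 52 to 89 mm above the worktop, on a 16 mm steel post; the carriage's top is 22 mm above the worktop
- plunger (a joint): how far the spring palm head is pressed down: 0 = up, 0.024 m = at its stop. The spring takes 3 N at the top, 6 N at the bottom, the lid about 6 N more. The ram's round pad (50 mm) hangs 107 mm above the worktop when up and 83 mm at the stop, where a lid in the nest is just home
- plunger_top (a point): centre of the top of the palm head, a black mushroom 58 mm in diameter, 224 mm above the worktop when up; moves with it
- jar: the loose white plastic jar to be closed, about 145 g, body 58 mm in diameter and 46 mm high, above it a 49 mm neck with the lid on it. Origin at the centre of its underside, z up along its axis
- lid (a joint): how far the jar's grey lid is pushed down on its neck: 0 = standing proud (top 70 mm above the jar's underside, a gap of 11 mm to the shoulder), 0.009 m = home as the press leaves it, 0.010 m = the most it can go. The lid is 57 mm in diameter and 13 mm high and stays where it is pushed
- lid_top (a point): centre of the top of the jar's lid
- counter: fixed grey batch counter, 84 x 80 x 30 mm, four number wheels in a window at the far side and a round white push button at the near side of its top. Origin at the centre of its underside, z up
- count_button (a joint): how far the counter's button is pressed: 0 = up, 0.006 m = fully down (4 N); springs back
- count_button_top (a point): centre of the top of the counter's button, 28 mm in diameter; moves with it
- closed_jar_1: bystander: a like jar, already closed (lid top 61 mm high, a gap of 2 mm to the shoulder), at the left in front of the centrifuge; origin at the centre of its underside
- closed_jar_2: bystander: a second closed jar beside it; origin at the centre of its underside
- spare_lids: bystander: two spare grey lids, one on the other, 58 mm wide and 26 mm high, left of the closed jars; origin at the centre of the underside
- pipette: bystander: pipette lying at the right, 206 mm long, 30 mm high; origin under its middle
- tweezers: bystander: steel tweezers lying at the right, 131 mm long; origin under their middle
Things that resemble listed ones, but are neither listed nor needed, are in the scene too. Leave any orange or pink look-alike of the counter alone.

How it is judged:
By the outcome, as a careful person would: the job done as asked, in the order asked, and still so for the second after the job is handed in, with the robot touching nothing.
It also fails if it takes over 72 s, if anything falls off the work surface, if the arm or the gripper's body presses on something with over 40 N, if the wrist force passes 120 N, or if a joint passes its speed limit or range.

## Working session

There is one attempt and no reset: what is moved stays moved. The work goes in short steps, Python scripts to look and compute and a tool call to move; the robot and the scene stay as the last step left them, time stands still between calls to the robot, and variables do not carry over. Pictures are saved under pics/ and viewed, at most 10 in all, crops included, and the job is handed in when it is done.

Besides the shell and the picture viewer there is one more tool, called as name(argument=value, ...) on one line, values as JSON. drive_tool: Moves the arm, as the interface text tells. Its arguments: {"type":"object","properties":{"series":{"type":"array"},"grip_force":{"type":"number"}},"required":["series"]}

```bash
mkdir -p pics; ls; python3 - <<'E'
from bench import telemetry, camera, get_calibration, r
import cv2
for n in ("scene","side"):
    im=camera(n); cv2.imwrite(f"pics/{n}0.png",im[:,:,::-1])
    print(n,get_calibration(n))
print(get_calibration("wrist"),r.tips_ahead)
s=telemetry.read_state();print(s["time"],s["ee_pos"],s["eef_rot"],s["width"])
E
```

```text
pics
scene {'fovy': 44.700390858051556, 'cx': 310.39271218430446, 'cy': 238.09177737142033, 'xyz': array([-0.09170999,  1.20332273,  1.33313408]), 'rotation': array([-0.10176511,  0.3895412 ,  0.88926017, -0.21706653])}
side {'fovy': 57.05999520251695, 'cx': 319.9736844387203, 'cy': 243.93666968319855, 'xyz': array([-0.84726161, -0.60161451,  0.94292614]), 'rotation': array([ 0.44154829, -0.27526946, -0.43066236,  0.73742238])}
{'fovy': 65.6954093248684, 'cx': 317.93172371022735, 'cy': 234.2765686233426, 'xyz': array([0.13742263, 0.61334697, 0.38457136]), 'rotation': array([-0.10196119, -0.07203093,  0.57832853,  0.80619574])} 0.022
0.1 [0.20051888 0.59159188 0.20784583] [ 1.62657795e-01  9.86682353e-01 -6.08474394e-04 -7.04727822e-05] 0.08686310661940572
```

View pics/scene0.png

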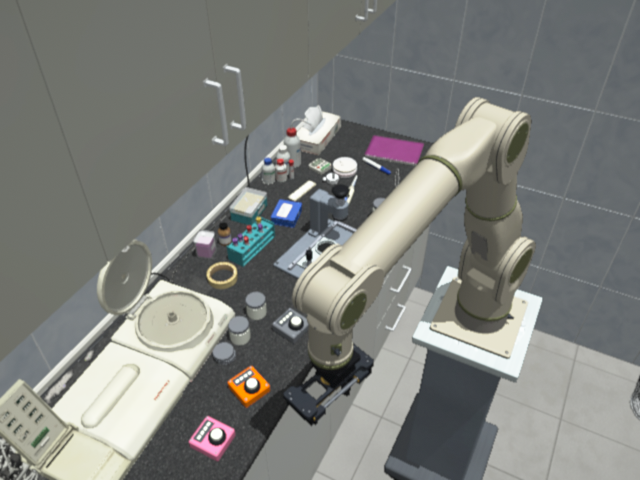

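View pics/side0.png

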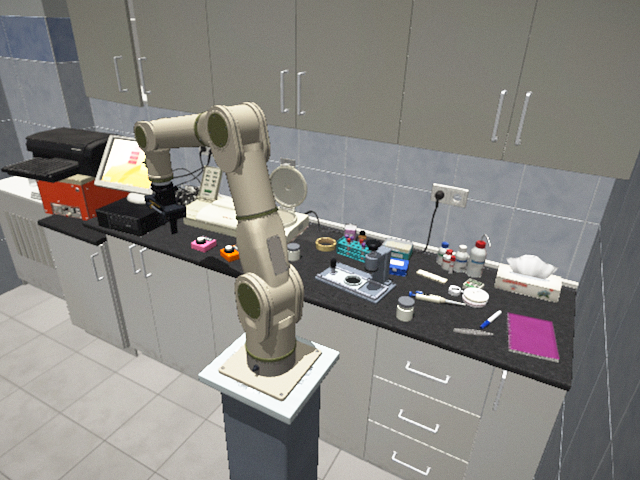

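Candidates for the jar in the pictures:
- Side (405,308): a lone jar right of the press.
- Scene (239,328) and (256,305): the closed pair at the left.
- Scene (224,352): the spare lids.

The side (405,308) jar is the likely one to close. The grey counter is at scene (290,322). The orange one (249,385) and the pink one (212,437) are look-alikes. I'll check with one close crop.

```bash
cat > h.py <<'E'
import numpy as np, cv2
from scipy.spatial.transform import Rotation as R
from bench import telemetry, camera, get_calibration, r
def K(c): 
    return 240/np.tan(np.radians(c["fovy"])/2)
def ray(c,u,v):
    f=K(c); d=R.from_quat(c["rotation"]).apply([(u-c["cx"])/f,-(v-c["cy"])/f,-1]); return c["xyz"],d
def onz(c,u,v,z):
    o,d=ray(c,u,v); return o+d*(z-o[2])/d[2]
def proj(c,p):
    q=R.from_quat(c["rotation"]).inv().apply(np.array(p)-c["xyz"]); f=K(c)
    return np.array([c["cx"]-f*q[...,0]/q[...,2], c["cy"]+f*q[...,1]/q[...,2]]).T
def totool(p,s=None):
    "world point -> shift in tool units for TCP"
    s=s or telemetry.read_state()
    return R.from_quat(s["eef_rot"]).inv().apply(np.array(p)-s["ee_pos"])/0.04
E
python3 - <<'E'
from h import *
a=cv2.imread("pics/side0.png"); b=cv2.imread("pics/scene0.png")
c1=cv2.resize(a[225:335,280:440],None,fx=5,fy=5,interpolation=cv2.INTER_CUBIC)
cv2.imwrite("pics/c1.png",c1)
S=get_calibration("side");C=get_calibration("scene")
print("jar",onz(S,405,301,.07)); print(proj(C,onz(S,405,301,.07)))
print("counter",onz(C,292,319,.035)); print("closed",onz(C,239,322,.061),onz(C,256,299,.061))
E
```

```text
jar [ 0.42370966 -0.27286749  0.07      ]
[382.4246759  204.00951582]
counter [0.46834211 0.28431451 0.035     ]
closed [0.58366207 0.37977823 0.061     ] [0.58627688 0.28523351 0.061     ]
```

View pics/c1.png

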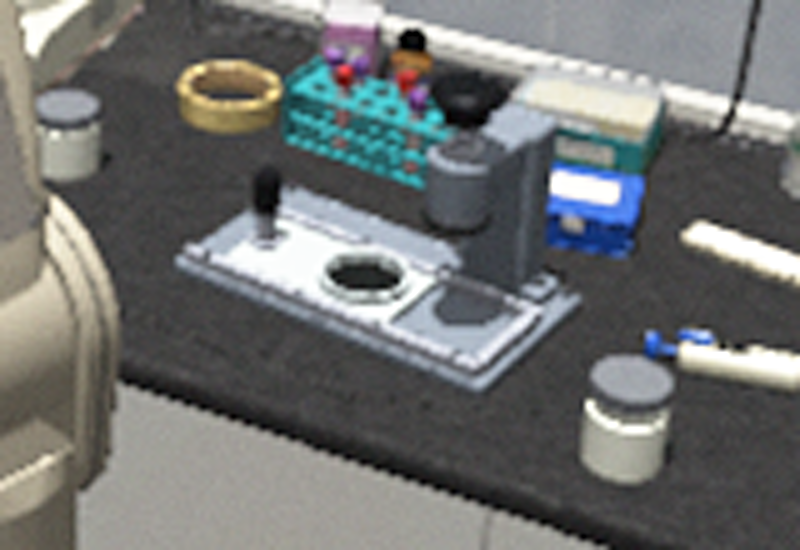

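The crop shows the lone jar at crop (630,420), side (406,309), with a clear gap under its lid, so it is the one to close. In the same crop:
- Knob top: (267,172)
- Nest centre: (365,275)
- Palm head: (470,95)
- Base corners: (180,262), (475,388) and (580,298)

```bash
python3 - <<'E'
from h import *
S=get_calibration("side");C=get_calibration("scene")
g=lambda u,v,z: onz(S,280+u/5,225+v/5,z)
P={n:g(*q) for n,q in dict(jartop=(633,378,.07),c1=(180,262,.012),c2=(475,388,.012),c3=(580,298,.012),nest=(365,275,.032),knobtop=(267,172,.089),palm=(470,90,.22)).items()}
for n,p in P.items(): print(n,p.round(4))
d=P['c1']-P['c2']; print("len",np.linalg.norm(d),"yaw y",np.degrees(np.arctan2(d[1],d[0])), np.linalg.norm(P['c3']-P['c2']))
d=P['knobtop']-P['nest'];print("nest-knob",np.linalg.norm(d),np.degrees(np.arctan2(d[1],d[0])))
s=telemetry.read_state(); print(R.from_quat(s["eef_rot"]).as_matrix().round(3))
w=get_calibration("wrist"); T=R.from_quat(s["eef_rot"]).inv()
print("cam in tool",T.apply(w["xyz"]-s["ee_pos"]).round(4),(T*R.from_quat(w["rotation"])).as_matrix().round(3))
print("scene knob/nest/jar px",proj(C,P['knobtop']),proj(C,P['nest']),proj(C,P['jartop']))
print("jar shift", totool([P['jartop'][0],P['jartop'][1],.21]))
E
```

```text
jartop [ 0.4289 -0.2769  0.07  ]
c1 [0.4839 0.1131 0.012 ]
c2 [ 0.4414 -0.1586  0.012 ]
c3 [ 0.5987 -0.1832  0.012 ]
nest [ 0.5127 -0.0355  0.032 ]
knobtop [0.5276 0.0605 0.089 ]
palm [ 0.5007 -0.112   0.22  ]
len 0.27496300845639937 yaw y 81.11162325538872 0.15917628911264964
nest-knob 0.11259016373037241 81.14212243433168
[[-0.947  0.321 -0.   ]
 [ 0.321  0.947 -0.001]
 [-0.    -0.001 -1.   ]]
cam in tool [ 6.670e-02  1.000e-04 -1.767e-01] [[ 0.     0.969  0.248]
 [ 1.    -0.     0.   ]
 [ 0.001  0.248 -0.969]]
scene knob/nest/jar px [309.89609071 250.61894202] [327.96309531 246.54049706] [381.46335447 202.90521381]
jar shift [-12.37746078 -18.73078325  -0.03020518]
```

drive_tool(series=[0, 0, 8, -6, -5, 0, 1, 0, 0, 8, -6, -5, 0, 1, 0, 0, 8, -6, -5, 0, 1, 0, 0, 8, -6, -5, 0, 1, 0, 0, 8, -6, -5, 0, 1, 0, 0, 8, -6, -5, 0, 1, 0, 0, 8, -6, -5, 0, 1, 0, 0, 8, -6, -5, 0, 1, 0, 0, 8, -6, -5, 0, 1, 0, 0, 8, -6, -5, 0, 1])

```text
time: 0.93
ee_pos: [0.3641, 0.3246, 0.2085]
eef_rot: [0.491, 0.871, 0.0, -0.0]
ft_force: [-0.3, 1.4, 0.1]
width: 0.087
grip_force: 0.0
```

drive_tool(series=[0, 0, 8, -7.8, 0, 0, 1, 0, 0, 8, -7.8, 0, 0, 1, 0, 0, 8, -7.8, 0, 0, 1, 0, 0, 8, -7.8, 0, 0, 1, 0, 0, 8, -7.8, 0, 0, 1, 0, 0, 8, -7.8, 0, 0, 1, 0, 0, 8, -7.8, 0, 0, 1, 0, 0, 8, -7.8, 0, 0, 1, 0, 0, 8, -7.8, 0, 0, 1, 0, 0, 8, -7.8, 0, 0, 1])

```text
time: 1.77
ee_pos: [0.5259, 0.0594, 0.2081]
eef_rot: [0.759, 0.651, -0.0, -0.0]
ft_force: [-1.1, 0.4, 0.0]
width: 0.0868
grip_force: 0.0
```

```bash
python3 - <<'E'
from h import *
s=telemetry.read_state(); w=get_calibration("wrist")
im=camera("wrist")[:,:,::-1]; cv2.imwrite("pics/w1.png",im); np.save("w1.npy",np.r_[w["xyz"],w["rotation"]])
cv2.imwrite("pics/scene1.png",camera("scene")[:,:,::-1]);cv2.imwrite("pics/side1.png",camera("side")[:,:,::-1])
print(s["time"],s["ee_pos"],R.from_quat(s["eef_rot"]).as_matrix().round(3))
for n,p in dict(knob=[.5276,.0605,.089],nest=[.5127,-.0355,.032],palm=[.5007,-.112,.224]).items(): print(n,proj(w,p))
E
```

```text
1.7667 [0.52588111 0.05937946 0.20805033] [[ 0.152  0.988 -0.001]
 [ 0.988 -0.152 -0.   ]
 [-0.    -0.001 -1.   ]]
knob [319.1511425  222.61377102]
nest [318.78056632 302.75086095]
palm [318.70099023 567.37557455]
```

View pics/w1.png

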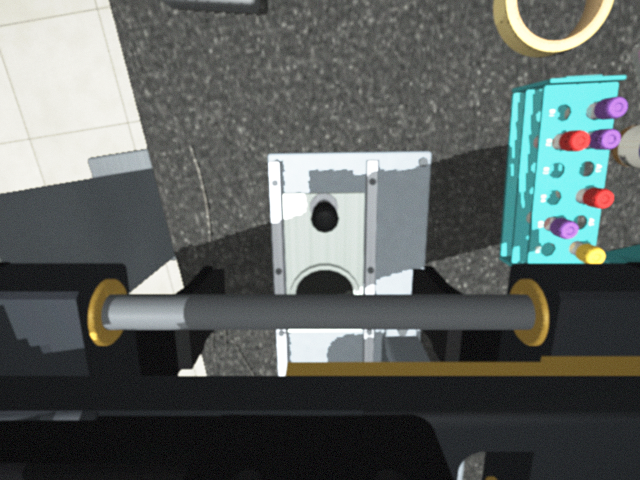

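View pics/scene1.png

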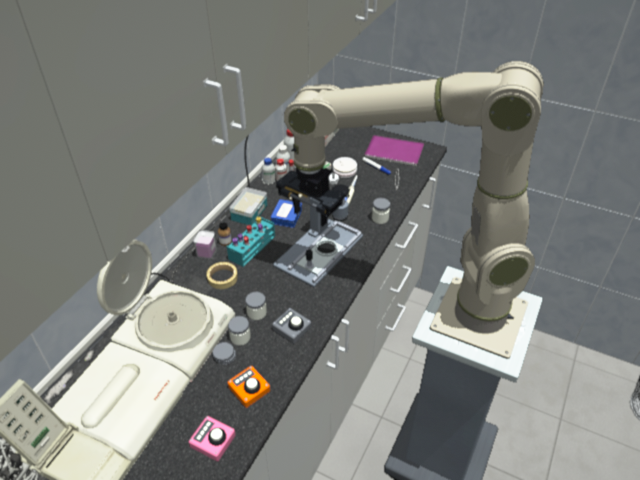

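The wrist view shows the knob at (324,219), the nest at (326,290), and the base's front corners at (268,154) and (432,154) with a level front edge, so the yaw matches. The scene view shows the jar at (381,203) and the counter button at (296,322).

```bash
python3 - <<'E'
from h import *
w=get_calibration("wrist")
im=cv2.imread("pics/w1.png"); g=im.max(axis=2)
m=(g[190:240,305:345]<60).astype('uint8'); 
n,l,st,ce=cv2.connectedComponentsWithStats(m); i=1+st[1:,4].argmax(); print(st[i]+[305,190,0,0,0])
x0,y0,ww,hh,_=st[i]+[305,190,0,0,0]
kx=x0+ww/2; k=onz(w,kx,y0+hh-ww/2,.089); print("knob",k)
a=onz(w,268.5,153.5,.012);b=onz(w,432,153.5,.012);d=b-a;print(np.linalg.norm(d),"press x yaw",np.degrees(np.arctan2(d[1],d[0])))
ex=d/np.linalg.norm(d);ey=np.array([-ex[1],ex[0],0]); ax=(a+b)/2-ex*.026-ey*.222; print("axis",ax,"knob rel",(k-ax)@ex,(k-ax)@ey)
print("tool shift to knob",totool([k[0],k[1],.069]))
# jar and others in side1/scene1
S=get_calibration("side");C=get_calibration("scene")
cs=cv2.imread("pics/scene1.png");sd=cv2.imread("pics/side1.png")
cv2.imwrite("pics/c2.png",np.hstack([cv2.resize(cs[180:240,340:400],None,fx=6,fy=6),cv2.resize(sd[270:330,370:440],None,fx=6,fy=6)]))
print("pip tip",onz(S,409.5,294,.01),onz(S,413,297,.01))
E
```

```text
[312 202  26  30 578]
knob [0.53206856 0.06453562 0.089     ]
0.16040674841588984 press x yaw -8.516218207492342
axis [ 0.50637147 -0.10625984  0.012     ] knob rel 0.0001207630565430631 0.17271773453222294
tool shift to knob [0.10879377 0.15956329 3.48140764]
pip tip [ 0.56490501 -0.24986292  0.01      ] [ 0.55206146 -0.26783706  0.01      ]
```

View pics/c2.png

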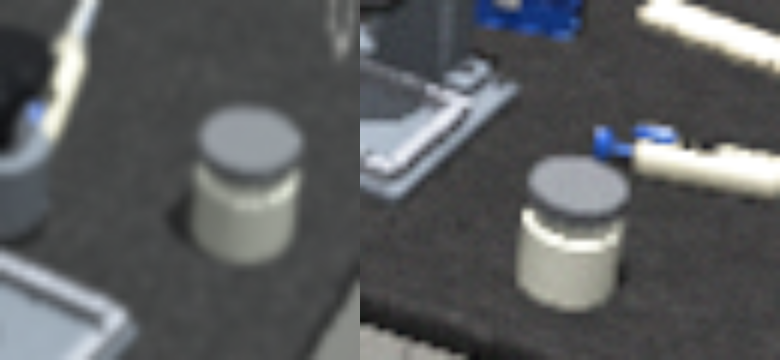

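The crop confirms the lid stands proud. Its top centre is at scene (382,203) and side (406.5,301). The carriage is about 22 mm in, so I'll grip the knob and draw it fully out first.

drive_tool(series=[0, 0, 0, 0.1, 0.16, 1, 0.3, 0, 0, 0, 0.1, 0.16, 2, 0, 0, 0, 0, 0.1, 0.16, 3, 0, 0, 0, 0, 0.1, 0.16, 3.4, 0, 0, 0, 0, 0.1, 0.16, 3.4, -1, 0, 0, 0, 0.1, 0.16, 3.4, -1, 0, 0, 0, 0.1, 0.16, 3.4, -1, 0, 0, 0, 0.1, 0.16, 3.4, -1, 0, 0, 0, 0.1, 0.16, 3.4, -1], grip_force=25)

```text
time: 2.67
ee_pos: [0.5337, 0.0624, 0.0742]
eef_rot: [0.759, 0.651, 0.001, 0.0]
ft_force: [-0.4, -0.3, 0.2]
width: 0.0349
grip_force: 0.0
```

drive_tool(series=[0, 0, 0, 0, 0, 0, -1, 0, 0, 0, 0.1, 0, 0, -1, 0, 0, 0, 0.25, 0, 0, -1, 0, 0, 0, 0.4, 0, 0, -1, 0, 0, 0, 0.48, 0, 0, -1, 0, 0, 0, 0.54, 0, 0, -1, 0, 0, 0, 0.58, 0, 0, -1, 0, 0, 0, 0.62, 0, 0, -1])

```text
time: 3.33
ee_pos: [0.5374, 0.0873, 0.0745]
eef_rot: [0.759, 0.651, 0.001, 0.0]
ft_force: [-5.2, -1.2, 18.4]
width: 0.0001
grip_force: 9.8
```

The fingers hadn't closed before the pull started, so the opening is now 0. Next: lift and look.

drive_tool(series=[0, 0, 0, 0, 0, -0.5, 0, 0, 0, 0, 0, 0, -1.5, 1, 0, 0, 0, 0, 0, -2.5, 1, 0, 0, 0, 0, 0, -3.4, 1, 0, 0, 0, 0, 0, -3.4, 1, 0, 0, 0, 0, 0, -3.4, 1, 0, 0, 0, 0, 0, -3.4, 1])

```text
time: 3.92
ee_pos: [0.5362, 0.0869, 0.2082]
eef_rot: [0.759, 0.652, -0.0, -0.0]
ft_force: [-0.7, 0.2, -0.5]
width: 0.0395
grip_force: 0.0
```

```bash
python3 - <<'E'
from h import *
s=telemetry.read_state(); w=get_calibration("wrist")
im=camera("wrist")[:,:,::-1]; cv2.imwrite("pics/w2.png",im)
print(s["time"],s["ee_pos"],s["ft_force"],s["width"])
E
```

```text
3.9167 [0.5361891  0.08689046 0.20820718] [-0.74464098  0.16881473 -0.51181893] 0.03950847576795677
```

View pics/w2.png

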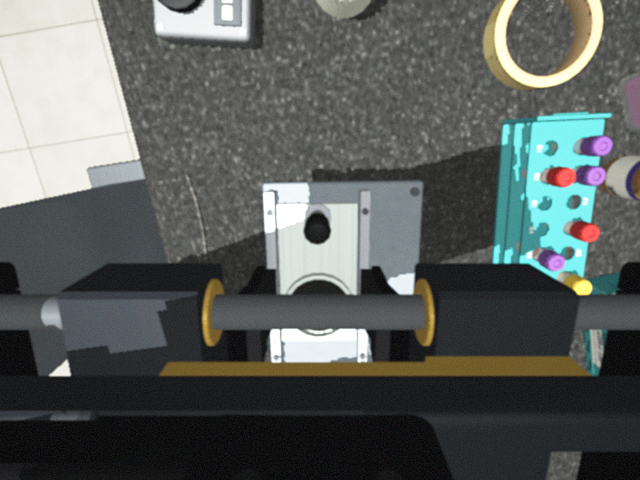

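The knob is now at (317,231) and the carriage front at row 203, so it has already moved out partway. Measuring the knob again.

```bash
python3 - <<'E'
from h import *
w=get_calibration("wrist")
im=cv2.imread("pics/w2.png"); g=im.max(axis=2)
m=(g[200:250,297:340]<60).astype('uint8'); 
n,l,st,ce=cv2.connectedComponentsWithStats(m); i=1+st[1:,4].argmax(); print(st[i]+[297,200,0,0,0])
x0,y0,ww,hh,_=st[i]+[297,200,0,0,0]
k=onz(w,x0+ww/2,y0+hh-ww/2,.089)
a=onz(w,263.5,182.5,.012);b=onz(w,423,182.5,.012)
t=np.radians(-8.7);ex=np.array([np.cos(t),np.sin(t),0]);ey=np.array([-ex[1],ex[0],0]); ax=(a+b)/2-ex*.026-ey*.222
print("knob",k,"axis",ax,(k-ax)@ex,(k-ax)@ey)
print(totool([k[0],k[1],.069]))
E
```

```text
[305 213  25  30 582]
knob [0.5351281  0.08159134 0.089     ] axis [ 0.50561466 -0.10771525  0.012     ] 0.0005391785768805752 0.19159264057749925
[-0.1262647   0.00765746  3.46282039]
```

drive_tool(series=[0, 0, 0, -0.12, 0, 1, 0, 0, 0, 0, -0.12, 0, 2, 0, 0, 0, 0, -0.12, 0, 3, 0, 0, 0, 0, -0.12, 0, 3.4, 0, 0, 0, 0, -0.12, 0, 3.4, -1, 0, 0, 0, -0.12, 0, 3.4, -1, 0, 0, 0, -0.12, 0, 3.4, -1, 0, 0, 0, -0.12, 0, 3.4, -1, 0, 0, 0, -0.12, 0, 3.4, -1, 0, 0, 0, -0.12, 0, 3.4, -1])

```text
time: 4.8
ee_pos: [0.5353, 0.0822, 0.0738]
eef_rot: [0.759, 0.651, 0.0, -0.001]
ft_force: [-8.8, 1.1, 17.5]
width: 0.0115
grip_force: 11.1
```

drive_tool(series=[0, 0, 0, 0, 0, 0, -1, 0, 0, 0, 0, 0, 0, -1, 0, 0, 0, 0, 0, 0, -1])

```text
time: 5.05
ee_pos: [0.5363, 0.0824, 0.0747]
eef_rot: [0.759, 0.651, 0.001, -0.0]
ft_force: [-5.4, 0.6, 13.8]
width: 0.0006
grip_force: 6.9
```

drive_tool(series=[0, 0, 0, 0.04, 0, 0, -1, 0, 0, 0, 0.08, 0, 0, -1, 0, 0, 0, 0.12, 0, 0, -1, 0, 0, 0, 0.15, 0, 0, -1, 0, 0, 0, 0.18, 0, 0, -1])

```text
time: 5.47
ee_pos: [0.5373, 0.0882, 0.0746]
eef_rot: [0.759, 0.651, 0.001, 0.0]
ft_force: [-8.0, -5.9, 16.8]
width: 0.0005
grip_force: 8.7
```

```bash
python3 - <<'E'
from h import *
S=get_calibration("side");C=get_calibration("scene")
s=telemetry.read_state();p=s["ee_pos"];print(p,s["width"],s["ft_force"])
sd=camera("side")[:,:,::-1];cs=camera("scene")[:,:,::-1];w=camera("wrist")[:,:,::-1]
print(proj(S,p),proj(C,p),proj(get_calibration("wrist"),p))
u=proj(S,p).astype(int);v=proj(C,p).astype(int)
A=cv2.resize(sd[u[1]-30:u[1]+30,u[0]-40:u[0]+40],None,fx=5,fy=5,interpolation=2)
B=cv2.resize(cs[v[1]-30:v[1]+30,v[0]-40:v[0]+40],None,fx=5,fy=5,interpolation=2)
D=cv2.resize(w[160:460,118:518],(800,300*2))[:300]
cv2.imwrite("pics/c3.png",np.vstack([np.hstack([A,B]),D]))
E
```

```text
[0.5372843  0.08824433 0.07463737] 0.000464994221780916 [-7.9578023  -5.91295882 16.78732908]
[328.18998454 259.75400353] [302.95710524 258.57348408] [316.67643036 276.45297657]
```

View pics/c3.png

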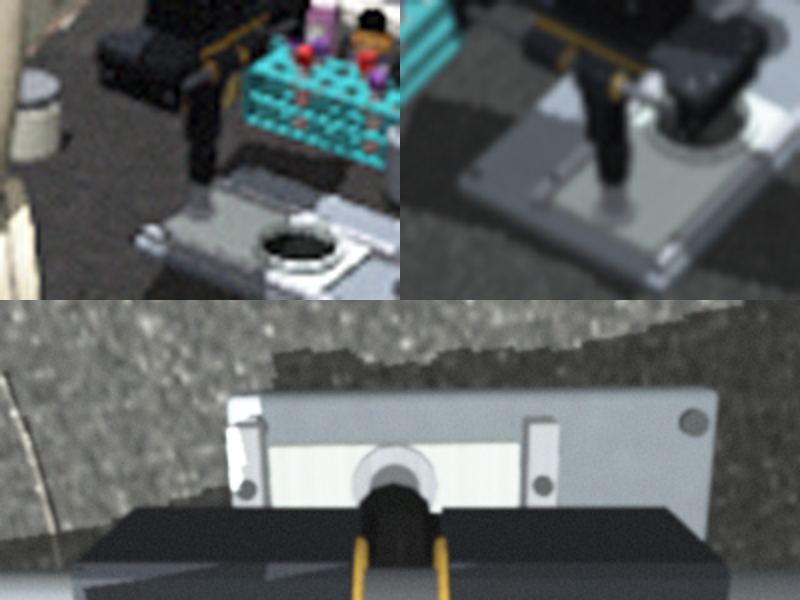

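The picture shows the fingers closed round the knob and the post directly under them at crop (397,475). The carriage front is near the base edge and follows the tool. The TCP is at 0.197 along press y, so the carriage is fully out against its stop. I'll release, rise above the palm head, and look at the nest and then the jar from above.

drive_tool(series=[0, 0, 0, 0, 0, 0, 1, 0, 0, 0, 0, 0, 0, 1, 0, 0, 0, 0, 0, 0, 1, 0, 0, 0, 0, 0, -1, 1, 0, 0, 0, 0, 0, -2, 1, 0, 0, 0, 0, 0, -3, 1, 0, 0, 0, 0, 0, -4, 1, 0, 0, 0, -1, 0, -5, 1, 0, 0, 0, -2, 0, -5.4, 1, 0, 0, 0, -2.2, 0, -5.4, 1])

```text
time: 6.45
ee_pos: [0.5241, -0.0018, 0.2929]
eef_rot: [0.76, 0.65, 0.003, 0.001]
ft_force: [0.4, -1.5, 0.2]
width: 0.059
grip_force: 0.0
```

drive_tool(series=[0, 0, 0, 0, 0, 0, 1, 0, 0, 0, 0, 0, 0, 1])

```text
time: 6.62
ee_pos: [0.5236, 0.0005, 0.2897]
eef_rot: [0.76, 0.65, 0.001, 0.0]
ft_force: [0.3, 0.4, -0.7]
width: 0.0727
grip_force: 0.0
```

```bash
cat > ell.py <<'E'
from h import *
def save(name):
    s=telemetry.read_state(); w=get_calibration("wrist"); im=camera("wrist")[:,:,::-1].copy()
    cv2.imwrite(f"pics/{name}.png",im); print(s["time"],s["ee_pos"],s["ft_force"].round(1) if hasattr(s["ft_force"],"round") else s["ft_force"],s["width"]); return s,w,im
E
python3 - <<'E'
from ell import *
s,w,im=save("w3")
for y in (.195,): pass
ax=np.array([.506,-.107,0]);t=np.radians(-8.7);ey=np.array([-np.sin(t),np.cos(t),0])
n=ax+.1*ey+[0,0,.032]; k=ax+.195*ey+[0,0,.089]
print("pred nest",n,proj(w,n),"knob",proj(w,k))
# dark hole (nest floor) & rim edge
g=cv2.cvtColor(im,cv2.COLOR_BGR2GRAY); u,v=proj(w,n).astype(int)
for (lo,hi) in ((0,70),(0,100),(150,256)):
    m=cv2.inRange(g[v-60:v+60,u-60:u+60],lo,hi-1)
    for c in cv2.findContours(m,cv2.RETR_LIST,cv2.CHAIN_APPROX_NONE)[0]:
        if len(c)>100:
            e=cv2.fitEllipse(c); print(lo,hi,np.round(np.array(e[0])+[u-60,v-60],1),np.round(e[1],1),onz(w,e[0][0]+u-60,e[0][1]+v-60,.032).round(4))
print("scale px for 65mm,74mm", K(w)*.065/(w["xyz"][2]-.032),K(w)*.074/(w["xyz"][2]-.032))
E
```

```text
6.6167 [0.52355109 0.00054729 0.28965492] [ 0.3  0.4 -0.7] 0.07267865501128629
pred nest [ 0.52112608 -0.00815061  0.032     ] [316.12336285 206.02671886] knob [315.56639852 119.5892593 ]
0 70 [264.8 234.4] [19.5 90.7] [ 0.4546 -0.0328  0.032 ]
0 70 [317.3 204.6] [46.8 48. ] [ 0.5228 -0.0067  0.032 ]
0 100 [317.3 204.6] [47.7 49. ] [ 0.5227 -0.0067  0.032 ]
0 100 [264.8 225. ] [ 18.8 162.3] [ 0.4568 -0.0214  0.032 ]
150 256 [279.1 229.1] [ 6.5 75.3] [ 0.4729 -0.029   0.032 ]
150 256 [366.5 261.8] [56.2 66.5] [ 0.5716 -0.0863  0.032 ]
150 256 [317.3 204.9] [50.9 52.3] [ 0.5228 -0.007   0.032 ]
150 256 [318.  185.1] [ 96.  113.4] [0.5272 0.0159 0.032 ]
scale px for 65mm,74mm 55.60722647997607 63.30668860797276
```

View pics/w3.png

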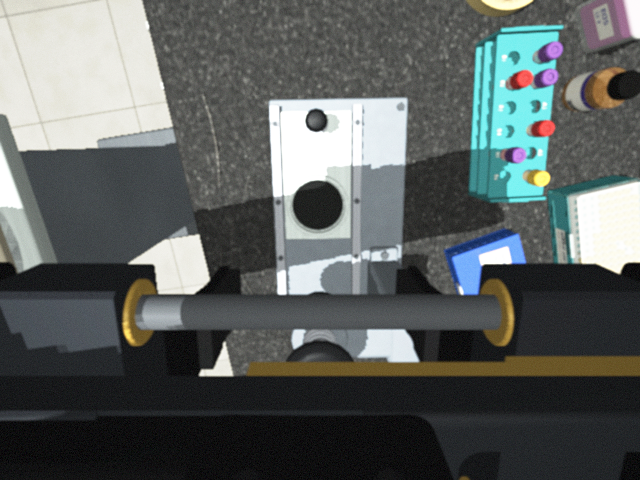

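The dark nest floor is at (317,205), which puts the nest at about (0.5225, -0.0075). The knob is at (316,119) and the palm head at (320,352). Now over to the jar.

drive_tool(series=[0, 0, 0, -7.2, -1.3, 0, 1, 0, 0, 0, -7.2, -1.3, 0, 1, 0, 0, 0, -7.2, -1.3, 0, 1, 0, 0, 0, -7.2, -1.3, 0, 1, 0, 0, 0, -7.2, -1.3, 0, 1, 0, 0, 0, -7.2, -1.3, 0, 1, 0, 0, 0, -7.2, -1.3, 0, 1, 0, 0, 0, -7.2, -1.3, 0, 1, 0, 0, 0, -7.2, -1.3, 0, 1, 0, 0, 0, -7.2, -1.3, 0, 1])

```text
time: 7.5
ee_pos: [0.429, -0.2736, 0.288]
eef_rot: [0.758, 0.652, -0.0, -0.001]
ft_force: [0.7, 0.4, 0.3]
width: 0.0871
grip_force: 0.0
```

drive_tool(series=[0, 0, 0, 0, 0, 2, 1, 0, 0, 0, 0, 0, 2, 1, 0, 0, 0, 0, 0, 2, 1, 0, 0, 0, 0, 0, 2, 1])

```text
time: 7.83
ee_pos: [0.4282, -0.2731, 0.2079]
eef_rot: [0.758, 0.652, -0.001, -0.002]
ft_force: [0.1, -0.2, 0.8]
width: 0.0872
grip_force: 0.0
```

```bash
python3 - <<'E'
from ell import *
s,w,im=save("w4")
S=get_calibration("side");C=get_calibration("scene")
print(onz(S,406.5,301.2,.07),onz(C,381.8,203.3,.07))
p=np.array([.4285,-.2765,.07]); u,v=proj(w,p).astype(int); print(u,v, K(w)*.057/(w["xyz"][2]-.07))
roi=im[v-90:v+90,u-90:u+90]; hsv=cv2.cvtColor(roi,cv2.COLOR_BGR2HSV); g=hsv[:,:,2]
for lo,hi in ((70,150),(90,170),(80,200),(70,255)):
    for c in cv2.findContours(cv2.inRange(g,lo,hi),cv2.RETR_EXTERNAL,cv2.CHAIN_APPROX_NONE)[0]:
        if len(c)>100:
            e=cv2.fitEllipse(c); q=np.array(e[0])+[u-90,v-90]; print(lo,hi,q.round(1),np.round(e[1],1),onz(w,*q,.07).round(4))
gg=cv2.medianBlur(cv2.cvtColor(im,cv2.COLOR_BGR2GRAY),3)
h=cv2.HoughCircles(gg[v-90:v+90,u-90:u+90],cv2.HOUGH_GRADIENT,1,20,param1=80,param2=20,minRadius=30,maxRadius=60)
if h is not None:
  for a in h[0][:5]: print("h",a+[u-90,v-90,0],onz(w,a[0]+u-90,a[1]+v-90,.07).round(4))
E
```

```text
7.8333 [ 0.42824174 -0.27309274  0.20788201] [ 0.1 -0.2  0.8] 0.08724181100058115
[ 0.42522286 -0.27779621  0.07      ] [ 0.42708175 -0.27545197  0.07      ]
318 223 67.34039850369663
70 150 [316.3 305.6] [ 13.6 296.5] [ 0.4148 -0.3528  0.07  ]
70 150 [300.6 238.2] [131.9 210.1] [ 0.4108 -0.2874  0.07  ]
90 170 [312.1 309.9] [  5.4 159.9] [ 0.4104 -0.3564  0.07  ]
90 170 [295.8 233.5] [126.1 219.3] [ 0.4074 -0.2826  0.07  ]
80 200 [315.  307.5] [ 10.1 254.7] [ 0.4134 -0.3545  0.07  ]
80 200 [296.8 235.3] [133.5 218.3] [ 0.408  -0.2843  0.07  ]
70 255 [316.3 305.6] [ 13.6 296.5] [ 0.4148 -0.3528  0.07  ]
70 255 [295.4 233.9] [136.  220.8] [ 0.407  -0.2829  0.07  ]
h [321.5        223.5         31.60000038] [ 0.4309 -0.277   0.07  ]
h [311.5        241.5         52.79999924] [ 0.4198 -0.2918  0.07  ]
```

```bash
python3 - <<'E'
from h import *
g=cv2.cvtColor(cv2.imread("pics/w4.png"),cv2.COLOR_BGR2GRAY).astype(int)
print("row222",[(x,g[220:225,x].mean().astype(int)) for x in range(268,376,2)])
print("col320",[(y,g[y,318:323].mean().astype(int)) for y in range(165,285,2)])
E
```

```text
row222 [(268, np.int64(121)), (270, np.int64(111)), (272, np.int64(116)), (274, np.int64(101)), (276, np.int64(87)), (278, np.int64(92)), (280, np.int64(96)), (282, np.int64(97)), (284, np.int64(98)), (286, np.int64(104)), (288, np.int64(159)), (290, np.int64(131)), (292, np.int64(123)), (294, np.int64(124)), (296, np.int64(125)), (298, np.int64(123)), (300, np.int64(124)), (302, np.int64(125)), (304, np.int64(126)), (306, np.int64(127)), (308, np.int64(125)), (310, np.int64(126)), (312, np.int64(127)), (314, np.int64(125)), (316, np.int64(126)), (318, np.int64(124)), (320, np.int64(127)), (322, np.int64(127)), (324, np.int64(126)), (326, np.int64(126)), (328, np.int64(125)), (330, np.int64(124)), (332, np.int64(126)), (334, np.int64(128)), (336, np.int64(127)), (338, np.int64(127)), (340, np.int64(126)), (342, np.int64(126)), (344, np.int64(129)), (346, np.int64(126)), (348, np.int64(128)), (350, np.int64(125)), (352, np.int64(121)), (354, np.int64(93)), (356, np.int64(58)), (358, np.int64(48)), (360, np.int64(46)), (362, np.int64(46)), (364, np.int64(45)), (366, np.int64(49)), (368
[... 689 characters left out ...]
28)), (221, np.int64(126)), (223, np.int64(126)), (225, np.int64(125)), (227, np.int64(125)), (229, np.int64(126)), (231, np.int64(125)), (233, np.int64(123)), (235, np.int64(124)), (237, np.int64(125)), (239, np.int64(124)), (241, np.int64(124)), (243, np.int64(123)), (245, np.int64(123)), (247, np.int64(119)), (249, np.int64(122)), (251, np.int64(121)), (253, np.int64(112)), (255, np.int64(89)), (257, np.int64(86)), (259, np.int64(95)), (261, np.int64(108)), (263, np.int64(106)), (265, np.int64(100)), (267, np.int64(92)), (269, np.int64(89)), (271, np.int64(101)), (273, np.int64(112)), (275, np.int64(107)), (277, np.int64(93)), (279, np.int64(92)), (281, np.int64(92)), (283, np.int64(88))]
```

The lid top spans columns 288–354 and rows 192–254, so its centre is (321,223) and the jar is at (0.431, -0.277). Descending and gripping.

drive_tool(series=[0, 0, 0, -0.09, 0.08, 1, 1, 0, 0, 0, -0.09, 0.08, 2, 1, 0, 0, 0, -0.09, 0.08, 3, 1, 0, 0, 0, -0.09, 0.08, 3.8, 1, 0, 0, 0, -0.09, 0.08, 4.27, 1, 0, 0, 0, -0.09, 0.08, 4.27, 1, 0, 0, 0, -0.09, 0.08, 4.27, -1, 0, 0, 0, -0.09, 0.08, 4.27, -1, 0, 0, 0, -0.09, 0.08, 4.27, -1, 0, 0, 0, -0.09, 0.08, 4.27, -1], grip_force=20)

```text
time: 8.72
ee_pos: [0.4324, -0.2794, 0.0395]
eef_rot: [0.759, 0.651, 0.001, 0.001]
ft_force: [0.3, 0.1, -0.4]
width: 0.0679
grip_force: 0.0
```

drive_tool(series=[0, 0, 0, 0, 0, 0, -1, 0, 0, 0, 0, 0, 0, -1, 0, 0, 0, 0, 0, 0, -1, 0, 0, 0, 0, 0, 0, -1, 0, 0, 0, 0, 0, 0, -1, 0, 0, 0, 0, 0, 0, -1])

```text
time: 9.22
ee_pos: [0.4313, -0.2792, 0.0383]
eef_rot: [0.759, 0.651, 0.0, 0.0]
ft_force: [-0.9, 0.2, 6.5]
width: 0.0565
grip_force: 20.0
```

drive_tool(series=[0, 0, 0, 0, 0, -0.3, -1, 0, 0, 0, 0, 0, -1, -1, 0, 0, 0, 0, 0, -2, -1, 0, 0, 0, 0, 0, -3, -1, 0, 0, 0, 0, 0, -4, -1, 0, 0, 0, 0, 0, -5, -1, 0, 0, 0, 0, 0, -5.8, -1, 0, 0, 0, 0, 0, -6.2, -1, 0, 0, 0, 0, 0, -6.2, -1])

```text
time: 9.97
ee_pos: [0.4319, -0.2802, 0.29]
eef_rot: [0.759, 0.651, 0.002, 0.002]
ft_force: [0.0, -0.1, -2.0]
width: 0.0565
grip_force: 20.0
```

drive_tool(series=[0, 0, 0, 0.5, 0.09, 0, -1, 0, 0, 0, 1.4, 0.25, 0, -1, 0, 0, 0, 2.4, 0.42, 0, -1, 0, 0, 0, 3.4, 0.6, 0, -1, 0, 0, 0, 4.4, 0.77, 0, -1, 0, 0, 0, 5.3, 0.93, 0, -1, 0, 0, 0, 6.1, 1.07, 0, -1, 0, 0, 0, 6.7, 1.18, 0, -1, 0, 0, 0, 7, 1.23, 0, -1, 0, 0, 0, 7, 1.23, 0, -1])

```text
time: 10.8
ee_pos: [0.522, -0.007, 0.2847]
eef_rot: [0.758, 0.653, -0.001, -0.0]
ft_force: [0.1, -0.6, -2.8]
width: 0.0565
grip_force: 20.0
```

drive_tool(series=[0, 0, 0, 0, 0, 0, -1, 0, 0, 0, 0, 0, 0, -1])

```text
time: 10.97
ee_pos: [0.5216, -0.0117, 0.2856]
eef_rot: [0.76, 0.65, -0.0, 0.0]
ft_force: [-0.5, -1.0, -1.4]
width: 0.0564
grip_force: 20.0
```

```bash
python3 - <<'E'
from ell import *
s,w,im=save("w5")
print(totool([.5222,-.0095,.0623],s), R.from_quat(s["eef_rot"]).as_matrix().round(4), s["torque"])
k=[.5354,.0858,.089]; print(proj(w,k))
g=cv2.cvtColor(im,cv2.COLOR_BGR2GRAY); u,v=proj(w,k).astype(int)
n,l,st,ce=cv2.connectedComponentsWithStats((g[v-25:v+25,u-25:u+25]<75).astype('uint8'))
for i in range(1,n):
    if st[i][4]>80: x0,y0,a,b,_=st[i]; q=(x0+a/2-.5+u-25,y0+b-a/2+v-25); print(st[i],q,onz(w,*q,.089))
E
```

```text
10.9667 [ 0.52158541 -0.01174646  0.28557283] [-0.5 -1.  -1.4] 0.056392650027459294
[0.06110574 0.00839928 5.58178366] [[ 1.541e-01  9.881e-01 -4.000e-04]
 [ 9.881e-01 -1.541e-01 -5.000e-04]
 [-6.000e-04 -3.000e-04 -1.000e+00]] [-0.11656937  0.06289828  0.01936671]
[315.9515829  105.11855398]
[ 16  15  22  23 237] (np.float64(316.5), np.float64(107.0)) [0.53565283 0.08404072 0.089     ]
```

drive_tool(series=[0, 0, 0, 0.04, 0, 1, -1, 0, 0, 0, 0.04, 0, 2, -1, 0, 0, 0, 0.04, 0, 3, -1, 0, 0, 0, 0.04, 0, 4, -1, 0, 0, 0, 0.04, 0, 4.7, -1, 0, 0, 0, 0.04, 0, 5.1, -1, 0, 0, 0, 0.04, 0, 5.2, -1, 0, 0, 0, 0.04, 0, 5.2, -1, 0, 0, 0, 0.04, 0, 5.2, -1])

```text
time: 11.77
ee_pos: [0.523, -0.0089, 0.0789]
eef_rot: [0.759, 0.651, 0.001, 0.0]
ft_force: [0.8, 0.4, -1.1]
width: 0.0564
grip_force: 20.0
```

drive_tool(series=[0, 0, 0, 0, 0, 0.07, -1, 0, 0, 0, 0, 0, 0.14, -1, 0, 0, 0, 0, 0, 0.21, -1, 0, 0, 0, 0, 0, 0.28, -1, 0, 0, 0, 0, 0, 0.28, -1, 0, 0, 0, 0, 0, 0.28, -1])

```text
time: 12.27
ee_pos: [0.5222, -0.0082, 0.0664]
eef_rot: [0.759, 0.651, -0.0, -0.0]
ft_force: [0.5, -0.9, -1.1]
width: 0.0564
grip_force: 20.0
```

drive_tool(series=[0, 0, 0, 0, 0, 0.06, -1, 0, 0, 0, 0, 0, 0.12, -1, 0, 0, 0, 0, 0, 0.15, -1, 0, 0, 0, 0, 0, 0.15, -1, 0, 0, 0, 0, 0, 0.15, -1])

```text
time: 12.68
ee_pos: [0.5223, -0.0083, 0.0605]
eef_rot: [0.759, 0.651, -0.0, -0.0]
ft_force: [-0.4, -0.1, -2.0]
width: 0.0566
grip_force: 20.0
```

```bash
python3 - <<'E'
from ell import *
s,w,im=save("w6"); print(s["torque"])
E
```

```text
12.6833 [ 0.52226421 -0.00826287  0.06046747] [-0.4 -0.1 -2. ] 0.05655961945364367
[-0.11393096  0.08045078  0.02365143]
```

drive_tool(series=[0, 0, 0, 0, 0, 0.03, -1, 0, 0, 0, 0, 0, 0.03, -1, 0, 0, 0, 0, 0, 0.03, 1, 0, 0, 0, 0, 0, 0.03, 1, 0, 0, 0, 0, 0, 0.03, 1, 0, 0, 0, 0, 0, 0.03, 1, 0, 0, 0, 0, 0, 0.03, 1, 0, 0, 0, 0, 0, 0.03, 1])

```text
time: 13.4
ee_pos: [0.5223, -0.0082, 0.0593]
eef_rot: [0.759, 0.651, 0.0, -0.0]
ft_force: [0.4, 0.2, -0.3]
width: 0.0843
grip_force: 0.0
```

drive_tool(series=[0, 0, 0, 0, 0, -0.5, 1, 0, 0, 0, 0, 0, -1.2, 1, 0, 0, 0, 0, 0, -2.2, 1, 0, 0, 0, 0, 0, -3.2, 1, 0, 0, 0, 0, 0, -3.7, 1, 0, 0, 0, 0, 0, -3.7, 1, 0, 0, 0, 0, 0, -3.7, 1])

```text
time: 13.98
ee_pos: [0.523, -0.0081, 0.2084]
eef_rot: [0.759, 0.651, 0.001, 0.0]
ft_force: [-0.6, -0.4, -0.9]
width: 0.0874
grip_force: 0.0
```

```bash
python3 - <<'E'
from ell import *
s,w,im=save("w7")
k=[.5357,.085,.089]; u,v=proj(w,k).astype(int); g=cv2.cvtColor(im,cv2.COLOR_BGR2GRAY)
n,l,st,ce=cv2.connectedComponentsWithStats((g[v-35:v+35,u-35:u+35]<75).astype('uint8'))
for i in range(1,n):
    if st[i][4]>150: x0,y0,a,b,_=st[i]; q=(x0+a/2-.5+u-35,y0+b-a/2+v-35); p=onz(w,*q,.089);print(st[i],q,p,totool([*p[:2],.072],s))
j=[.522,-.0085,.092]; u,v=proj(w,j).astype(int); print(u,v,K(w)*.0285/(w["xyz"][2]-.092))
h=cv2.HoughCircles(cv2.medianBlur(g,3)[v-70:v+70,u-70:u+70],cv2.HOUGH_GRADIENT,1,20,param1=80,param2=18,minRadius=28,maxRadius=48)
if h is not None:
  for a in h[0][:4]: print("h",a+[u-70,v-70,0],onz(w,a[0]+u-70,a[1]+v-70,.092).round(4))
E
```

```text
13.9833 [ 0.52295026 -0.00814285  0.20838088] [-0.6 -0.4 -0.9] 0.087400940000831
[ 23  22  27  29 357] (np.float64(315.0), np.float64(104.5)) [0.53564867 0.08383365 0.089     ] [ 2.3165059  -0.04234682  3.41246618]
315 225 36.13355912257483
h [316.5        220.5         35.20000076] [ 0.5232 -0.0042  0.092 ]
```

View pics/w7.png

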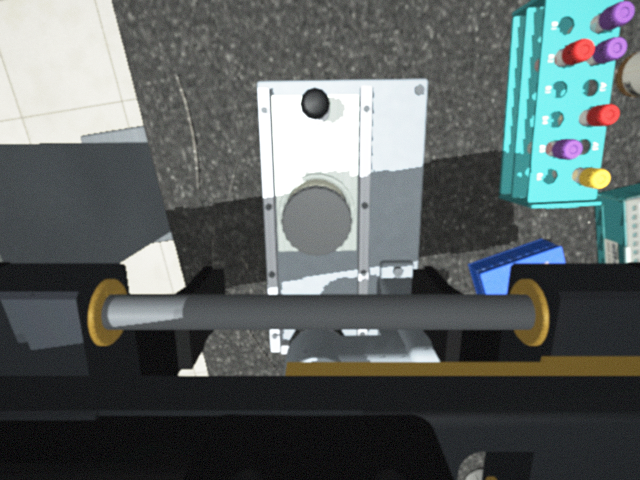

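View 10: the jar stands upright in the nest with its lid centre at (316,218), and the knob is at (315,103). Gripping the knob next.

drive_tool(series=[0, 0, 0, 1, -0.02, 0, 1, 0, 0, 0, 2, -0.02, 0, 0.3, 0, 0, 0, 2.36, -0.02, 0.5, 0, 0, 0, 0, 2.36, -0.02, 1.5, 0, 0, 0, 0, 2.36, -0.02, 2.5, 0, 0, 0, 0, 2.36, -0.02, 3.1, 0, 0, 0, 0, 2.36, -0.02, 3.25, 0, 0, 0, 0, 2.36, -0.02, 3.25, 0, 0, 0, 0, 2.36, -0.02, 3.25, -1, 0, 0, 0, 2.36, -0.02, 3.25, -1], grip_force=15)

```text
time: 14.87
ee_pos: [0.537, 0.0853, 0.079]
eef_rot: [0.759, 0.651, 0.001, 0.0]
ft_force: [-0.1, -0.1, 0.4]
width: 0.0376
grip_force: 0.0
```

drive_tool(series=[0, 0, 0, 0, 0, 0, -1, 0, 0, 0, 0, 0, 0, -1, 0, 0, 0, 0, 0, 0, -1, 0, 0, 0, 0, 0, 0, -1, 0, 0, 0, 0, 0, 0, -1, 0, 0, 0, 0, 0, 0, -1, 0, 0, 0, 0, 0, 0, -1, 0, 0, 0, 0, 0, 0, -1])

```text
time: 15.53
ee_pos: [0.5358, 0.0852, 0.0773]
eef_rot: [0.759, 0.651, -0.0, -0.0]
ft_force: [-0.9, 0.1, -0.1]
width: 0.0002
grip_force: 0.0
```

```bash
python3 - <<'E'
from h import *
print(r.tips_ahead,[a for a in dir(r) if a[0]!='_'])
S=get_calibration("side")
ey=np.array([.151,.9885,0]);ex=np.array([.9885,-.151,0])
s=telemetry.read_state();print(s["ee_pos"],s["width"],s["ft_force"])
sd=camera("side"); g=sd.max(axis=2).astype(int)
p=np.array(s["ee_pos"])
for dz in (.05,.022,0,-.022): print(dz,proj(S,p+[0,0,dz]).round(1))
for z in (.089,.052,.022): print("knob",z,proj(S,[.5357,.085,z]).round(1))
u,v=proj(S,p).astype(int)
for y in range(v-26,v+24): print(y,''.join('%4d'%g[y,x] for x in range(u-14,u+15)))
E
```

```text
0.022 ['PlanningError', 'close_job', 'tips_ahead']
[0.53577902 0.0852105  0.07731666] 0.00021587181589748843 [-0.94629105  0.07928749 -0.11878855]
0.05 [329.1 248.5]
0.022 [328.9 254.7]
0 [328.7 259.5]
-0.022 [328.5 264.3]
knob 0.089 [328.8 257. ]
knob 0.052 [328.5 265. ]
knob 0.022 [328.3 271.4]
233   81  81  74  45  21  11  13  11  17   7  13  21  17  11  19  18  17  14  18  11  18  21  24  32  68  83  73  51  13
234   78  71  64  51  36  23  16   8  16  13   9  14  11  20  13  12  14   9  21  27  22  33  61  69  73  67  55  39  55
235   75  65  69  61  42  25  30  24  27  18  12  11   8  15  19  24  19  28  23  38  66  71  70  67  31  39  43  36  59
236   66  65  68  52  30  35  30  36  31  30  26  24  21  13  19  20  20  27  28  71  86  58  37  34  31  30  34  25  74
237   66  56  52  44  31  33  33  35  33  32  33  35  28  21  26  26  32  60  82  87  73  50  41  27  30  32  28  21 104
238   66  54  36  35  31  31  34  28  32  36  33  33  27  24  40  60  80  84  78  56  41  45  52  61  39  27  14  19  81
239   46  38  33  32  35  32  31  37  32  35  37  27  30  15  46  76  77  54
[... 4547 characters left out ...]
131  98  83 101 109 124 135 130 137 153 162 163 162 159 157 158 158 161 160 155 127 115 117 158
278   75 103 140 150 163 171 131  80  84  85  87  97 107 124 138 150 156 138 150 162 162 159 159 164 136 122 130 123 135
279   79  75  79  97 133 151 118  86  95  87  87  83  82  99 101 121 134 125 130 147 160 160 168 159 141 118 136 128 125
280   78  73  70  71  83  95  87  75  84  88  88  87  90  90  85  94  96 107 125 136 143 147 142 152 145 115 111 123 188
281   69  67  63  64  60  71  66  60  62  76  82  83  81  89  87  85  77  88 100 109 114 129 124 133 146 137 121 103 171
282   65  70  68  70  64  52  42  41  48  57  63  74  71  75  81  91  89  83  86  86  91 103 108 132 135 110 108 117 136
```

The side view shows the shut fingers ending at row 256, exactly at the knob's top (row 257). So the fingertips really sit about 13 mm above the reported TCP. I'll open and go about 35 mm deeper to grip the knob.

drive_tool(series=[0, 0, 0, 0, 0, 0, 0.1, 0, 0, 0, 0, 0, 0, 0.1, 0, 0, 0, 0, 0, 0, 0.1, 0, 0, 0, 0, 0, 0, 0.1, 0, 0, 0, 0, 0, 0, 0.1, 0, 0, 0, 0, 0, 0.3, 0.1, 0, 0, 0, 0, 0, 0.6, 0.1, 0, 0, 0, 0, 0, 0.85, 0.1, 0, 0, 0, 0, 0, 0.85, 0.1, 0, 0, 0, 0, 0, 0.85, 0.1])

```text
time: 16.42
ee_pos: [0.535, 0.0848, 0.0422]
eef_rot: [0.759, 0.651, -0.001, -0.0]
ft_force: [0.3, -0.2, -0.5]
width: 0.047
grip_force: 0.0
```

drive_tool(series=[0, 0, 0, 0, 0, 0, -1, 0, 0, 0, 0, 0, 0, -1, 0, 0, 0, 0, 0, 0, -1, 0, 0, 0, 0, 0, 0, -1, 0, 0, 0, 0, 0, 0, -1, 0, 0, 0, 0, 0, 0, -1, 0, 0, 0, 0, 0, 0, -1, 0, 0, 0, 0, 0, 0, -1])

```text
time: 17.08
ee_pos: [0.5351, 0.0855, 0.0435]
eef_rot: [0.759, 0.651, -0.0, -0.001]
ft_force: [-5.2, 0.4, 5.0]
width: 0.0225
grip_force: 14.9
```

drive_tool(series=[0, 0, 0, -0.1, 0, 0, -1, 0, 0, 0, -0.35, 0, 0, -1, 0, 0, 0, -0.7, 0, 0, -1, 0, 0, 0, -1.1, 0, 0, -1, 0, 0, 0, -1.5, 0, 0, -1, 0, 0, 0, -1.9, 0, 0, -1, 0, 0, 0, -2.2, 0, 0, -1, 0, 0, 0, -2.4, 0, 0, -1, 0, 0, 0, -2.48, 0, 0, -1, 0, 0, 0, -2.48, 0, 0, -1])

```text
time: 17.92
ee_pos: [0.5213, -0.0134, 0.0436]
eef_rot: [0.759, 0.651, 0.0, 0.0]
ft_force: [2.4, -3.2, 0.9]
width: 0.0227
grip_force: 15.0
```

drive_tool(series=[0, 0, 0, -0.05, 0, 0, -1, 0, 0, 0, -0.1, 0, 0, -1, 0, 0, 0, -0.1, 0, 0, -1])

```text
time: 18.17
ee_pos: [0.5212, -0.0137, 0.0436]
eef_rot: [0.758, 0.652, 0.002, -0.001]
ft_force: [4.6, 8.6, -1.2]
width: 0.0222
grip_force: 15.0
```

drive_tool(series=[0, 0, 0, 0, 0, 0, 0.1, 0, 0, 0, 0, 0, 0, 0.1, 0, 0, 0, 0, 0, 0, 0.1, 0, 0, 0, 0, 0, 0, 0.1, 0, 0, 0, 0, 0, -0.5, 0.1, 0, 0, 0, 0, 0, -1.3, 0.1, 0, 0, 0, 0, 0, -2.2, 0.1, 0, 0, 0, 0, 0, -3.2, -1, 0, 0, 0, 0, 0, -4.2, -1, 0, 0, 0, 0, 0, -5.2, -1])

```text
time: 19.0
ee_pos: [0.5194, -0.0173, 0.2532]
eef_rot: [0.759, 0.651, -0.0, -0.0]
ft_force: [0.5, -0.3, -0.4]
width: 0.0353
grip_force: 0.0
```

drive_tool(series=[0, 0, 0, 0, 0, -0.2, -1, 0, 0, 0, -0.6, 0, -0.2, -1, 0, 0, 0, -1.4, 0, -0.2, -1, 0, 0, 0, -2.1, 0, -0.2, -1, 0, 0, 0, -2.3, 0, -0.2, -1, 0, 0, 0, -2.3, 0, -0.2, -1, 0, 0, 0, -2.3, 0, -0.2, -1])

```text
time: 19.58
ee_pos: [0.5061, -0.1073, 0.259]
eef_rot: [0.759, 0.651, 0.0, -0.0]
ft_force: [0.3, 0.4, -0.1]
width: 0.0009
grip_force: 0.0
```

```bash
python3 - <<'E'
from ell import *
s,w,im=save("w8"); print(totool([.5069,-.1076,.211],s))
E
```

```text
19.5833 [ 0.50614233 -0.10728931  0.25904247] [ 0.3  0.4 -0.1] 0.0008533918947658652
[-0.00529292  0.02048023  1.20104985]
```

Centred over the palm head. Pressing down, contact expected near TCP z 0.211.

drive_tool(series=[0, 0, 0, 0, 0, 0.5, -1, 0, 0, 0, 0, 0, 1, -1, 0, 0, 0, 0, 0, 1.15, -1, 0, 0, 0, 0, 0, 1.3, -1, 0, 0, 0, 0, 0, 1.3, -1, 0, 0, 0, 0, 0, 1.3, -1])

```text
time: 20.13
ee_pos: [0.5067, -0.107, 0.2081]
eef_rot: [0.759, 0.652, 0.0, 0.0]
ft_force: [-0.7, 2.1, 3.6]
width: 0.0
grip_force: 1.5
```

drive_tool(series=[0, 0, 0, 0, 0, 0.1, -1, 0, 0, 0, 0, 0, 0.2, -1, 0, 0, 0, 0, 0, 0.3, -1, 0, 0, 0, 0, 0, 0.3, -1, 0, 0, 0, 0, 0, 0.3, -1])

```text
time: 20.55
ee_pos: [0.5068, -0.1076, 0.1957]
eef_rot: [0.759, 0.651, 0.001, 0.0]
ft_force: [1.6, 3.1, 5.3]
width: 0.0007
grip_force: 2.2
```

drive_tool(series=[0, 0, 0, 0, 0, 0.06, -1, 0, 0, 0, 0, 0, 0.12, -1, 0, 0, 0, 0, 0, 0.18, -1, 0, 0, 0, 0, 0, 0.22, -1, 0, 0, 0, 0, 0, 0.22, -1, 0, 0, 0, 0, 0, 0.22, -1])

```text
time: 21.05
ee_pos: [0.5069, -0.1075, 0.1874]
eef_rot: [0.759, 0.651, 0.001, 0.0]
ft_force: [0.0, 3.0, 8.6]
width: 0.0005
grip_force: 4.2
```

drive_tool(series=[0, 0, 0, 0, 0, 0.05, -1, 0, 0, 0, 0, 0, 0.1, -1, 0, 0, 0, 0, 0, 0.1, -1, 0, 0, 0, 0, 0, 0.1, -1])

```text
time: 21.38
ee_pos: [0.5071, -0.1075, 0.1857]
eef_rot: [0.759, 0.651, 0.002, 0.0]
ft_force: [-10.6, 5.7, 32.4]
width: 0.0004
grip_force: 16.6
```

Force rose to 32 N at TCP z 0.1857, which is 24–25 mm below first contact, so the head is at its stop. Letting the head rise and returning to the knob.

drive_tool(series=[0, 0, 0, 0, 0, -0.3, -1, 0, 0, 0, 0, 0, -0.7, -1, 0, 0, 0, 0, 0, -1.2, -1, 0, 0, 0, 0, 0, -1.7, -0.5, 0, 0, 0, 0, 0, -2, -0.2, 0, 0, 0, 0.6, 0, -2, 0.1, 0, 0, 0, 1.4, 0, -2, 0.1, 0, 0, 0, 2.1, 0, -2, 0.1, 0, 0, 0, 2.37, 0, -2, 0.1, 0, 0, 0, 2.37, 0, -2, 0.1])

```text
time: 22.22
ee_pos: [0.5205, -0.0111, 0.2617]
eef_rot: [0.757, 0.653, -0.001, -0.0]
ft_force: [0.4, 0.5, 0.4]
width: 0.0391
grip_force: 0.0
```

drive_tool(series=[0, 0, 0, 0, 0, 0, 0.1, 0, 0, 0, 0, 0, 0, 0.1])

```text
time: 22.38
ee_pos: [0.5203, -0.0159, 0.2624]
eef_rot: [0.76, 0.651, -0.0, 0.0]
ft_force: [-0.0, -0.2, -0.9]
width: 0.0461
grip_force: 0.0
```

```bash
python3 - <<'E'
from ell import *
s,w,im=save("w9"); print(totool([.5212,-.0137,.0436],s))
k=[.5212,-.0137,.089]; u,v=proj(w,k).astype(int); g=cv2.cvtColor(im,cv2.COLOR_BGR2GRAY);print(u,v)
n,l,st,ce=cv2.connectedComponentsWithStats((g[v-35:v+35,u-35:u+35]<75).astype('uint8'))
for i in range(1,n):
    if st[i][4]>150: x0,y0,a,b,_=st[i]; q=(x0+a/2-.5+u-35,y0+b-a/2+v-35); p=onz(w,*q,.089);print(st[i],q,p)
E
```

```text
22.3833 [ 0.52034617 -0.01585701  0.26236143] [-0.  -0.2 -0.9] 0.04614296599803629
[0.06056018 0.0141859  5.46898944]
317 209
[ 26  20  22  25 419] (np.float64(318.5), np.float64(208.0)) [ 0.52197029 -0.01260208  0.089     ]
```

drive_tool(series=[0, 0, 0, 0.06, 0.01, 1, 0.1, 0, 0, 0, 0.06, 0.01, 2, 0.1, 0, 0, 0, 0.06, 0.01, 3, 0.1, 0, 0, 0, 0.06, 0.01, 3.8, 0.1, 0, 0, 0, 0.06, 0.01, 4.5, 0.1, 0, 0, 0, 0.06, 0.01, 5.1, 0.1, 0, 0, 0, 0.06, 0.01, 5.45, 0.1, 0, 0, 0, 0.06, 0.01, 5.45, 0.1, 0, 0, 0, 0.06, 0.01, 5.45, 0.1, 0, 0, 0, 0.06, 0.01, 5.45, -1])

```text
time: 23.27
ee_pos: [0.5221, -0.0124, 0.0457]
eef_rot: [0.759, 0.651, 0.001, 0.0]
ft_force: [-0.2, 0.5, -0.0]
width: 0.0457
grip_force: 0.0
```

drive_tool(series=[0, 0, 0, 0, 0, 0, -1, 0, 0, 0, 0, 0, 0, -1, 0, 0, 0, 0, 0, 0, -1, 0, 0, 0, 0, 0, 0, -1, 0, 0, 0, 0, 0, 0, -1, 0, 0, 0, 0, 0, 0, -1, 0, 0, 0, 0, 0, 0, -1, 0, 0, 0, 0, 0, 0, -1], grip_force=20)

```text
time: 23.93
ee_pos: [0.5216, -0.0116, 0.045]
eef_rot: [0.759, 0.651, 0.0, -0.0]
ft_force: [-2.3, 1.0, 6.3]
width: 0.0221
grip_force: 19.9
```

drive_tool(series=[0, 0, 0, 0.1, 0, 0, -1, 0, 0, 0, 0.35, 0, 0, -1, 0, 0, 0, 0.7, 0, 0, -1, 0, 0, 0, 1.1, 0, 0, -1, 0, 0, 0, 1.5, 0, 0, -1, 0, 0, 0, 1.9, 0, 0, -1, 0, 0, 0, 2.2, 0, 0, -1, 0, 0, 0, 2.4, 0, 0, -1, 0, 0, 0, 2.46, 0, 0, -1, 0, 0, 0, 2.46, 0, 0, -1])

```text
time: 24.77
ee_pos: [0.5354, 0.0873, 0.045]
eef_rot: [0.758, 0.652, -0.0, -0.001]
ft_force: [-8.0, 3.4, 11.3]
width: 0.0221
grip_force: 19.8
```

drive_tool(series=[0, 0, 0, 0.05, 0, 0, -1, 0, 0, 0, 0.1, 0, 0, -1, 0, 0, 0, 0.15, 0, 0, -1, 0, 0, 0, 0.15, 0, 0, -1])

```text
time: 25.1
ee_pos: [0.5354, 0.0876, 0.0448]
eef_rot: [0.76, 0.65, -0.003, 0.0]
ft_force: [-12.9, -13.5, 17.3]
width: 0.0223
grip_force: 19.7
```

drive_tool(series=[0, 0, 0, 0, 0, 0, 0.1, 0, 0, 0, 0, 0, 0, 0.1, 0, 0, 0, 0, 0, 0, 0.1, 0, 0, 0, 0, 0, 0, 0.1, 0, 0, 0, 0, 0, -0.5, 0.1, 0, 0, 0, 0, 0, -1.4, 0.1, 0, 0, 0, 0, 0, -2.4, 0.1, 0, 0, 0, 0, 0, -3.4, -1, 0, 0, 0, 0, 0, -4, -1, 0, 0, 0, 0, 0, -4, -1])

```text
time: 25.93
ee_pos: [0.5399, 0.0922, 0.2103]
eef_rot: [0.759, 0.651, 0.004, 0.001]
ft_force: [0.7, 0.2, 1.1]
width: 0.035
grip_force: 0.0
```

drive_tool(series=[0, 0, 0, 1, -0.56, 0, -1, 0, 0, 0, 2, -1.13, 0, -1, 0, 0, 0, 3, -1.7, 0, -1, 0, 0, 0, 4, -2.26, 0, -1, 0, 0, 0, 4, -2.26, 0, -1, 0, 0, 0, 4, -2.26, 0, -1, 0, 0, 0, 4, -2.26, 0, -1, 0, 0, 0, 4, -2.26, 0, -1])

```text
time: 26.6
ee_pos: [0.4725, 0.2623, 0.2043]
eef_rot: [0.759, 0.651, -0.0, 0.0]
ft_force: [-0.2, -1.0, 0.1]
width: 0.0005
grip_force: 0.0
```

```bash
python3 - <<'E'
from ell import *
s,w,im=save("w10")
C=get_calibration("scene");S=get_calibration("side")
cs=cv2.imread("pics/scene1.png")
print("scene guess btn",onz(C,296,321,.036))
def blobs(img,c,p,rad,z,lo,mn):
    u,v=proj(c,p).astype(int); print("pred",u,v)
    y0,x0=max(v-rad,0),max(u-rad,0); roi=img[y0:v+rad,x0:u+rad]
    hsv=cv2.cvtColor(roi,cv2.COLOR_BGR2HSV); m=cv2.inRange(hsv,(0,0,lo),(180,50,255))
    for q in cv2.findContours(m,cv2.RETR_EXTERNAL,cv2.CHAIN_APPROX_NONE)[0]:
        if cv2.contourArea(q)>mn:
            e=cv2.fitEllipse(q); k=np.array(e[0])+[x0,y0]; print(k.round(1),np.round(e[1],1),onz(c,*k,z).round(4))
blobs(cs,C,[.466,.279,.036],14,.036,170,15)
print("wrist; expect dia",K(w)*.028/(w["xyz"][2]-.036))
blobs(im,w,[.466,.279,.036],80,.036,190,100)
# jar lid in side view
sd=camera("side"); g=sd.max(axis=2).astype(int)
for z in (.092,.083): print("lid top centre",z,proj(S,[.522,-.007,z]).round(1))
u=int(proj(S,[.522,-.007,.083])[0]); print([(y,int(g[y,u-1:u+2].mean())) for y in range(244,290)])
E
```

```text
26.6 [0.47250917 0.26234461 0.20433829] [-0.2 -1.   0.1] 0.0005163679518832064
scene guess btn [0.45421008 0.28621966 0.036     ]
pred 293 317
[295.6 320. ] [8.7 9.5] [0.457  0.2835 0.036 ]
[285.2 317.4] [ 3.3 18. ] [0.4882 0.2889 0.036 ]
wrist; expect dia 30.16613535427367
pred 307 196
[280.3 208.7] [24.1 43.3] [0.4387 0.2713 0.036 ]
[286.9 183.1] [30.  31.2] [0.449  0.2941 0.036 ]
[333.1 166.8] [10.7 29.2] [0.4934 0.3023 0.036 ]
[307.9 154.9] [33.6 95.5] [0.4723 0.3164 0.036 ]
lid top centre 0.092 [348.3 263.7]
lid top centre 0.083 [348.1 265.7]
[(244, 163), (245, 194), (246, 154), (247, 106), (248, 109), (249, 105), (250, 114), (251, 163), (252, 134), (253, 114), (254, 100), (255, 143), (256, 147), (257, 89), (258, 68), (259, 68), (260, 67), (261, 63), (262, 145), (263, 180), (264, 173), (265, 172), (266, 173), (267, 175), (268, 175), (269, 134), (270, 74), (271, 83), (272, 165), (273, 184), (274, 170), (275, 170), (276, 170), (277, 168), (278, 165), (279, 164), (280, 158), (281, 230), (282, 212), (283, 130), (284, 245), (285, 253), (286, 243), (287, 206), (288, 139), (289, 125)]
```

The lid is home: its top is at row 265, which matches z = 0.083, and only a thin side shows before the white body. The button is at wrist (287,183). The wrist and scene views agree for a top at about z = 0.05, at (0.450, 0.2945).

drive_tool(series=[0, 0, 0, 0.71, -0.67, 0.5, -1, 0, 0, 0, 0.71, -0.67, 1.5, -1, 0, 0, 0, 0.71, -0.67, 2.5, -1, 0, 0, 0, 0.71, -0.67, 3.2, -1, 0, 0, 0, 0.71, -0.67, 3.5, -1, 0, 0, 0, 0.71, -0.67, 3.5, -1, 0, 0, 0, 0.71, -0.67, 3.5, -1])

```text
time: 27.28
ee_pos: [0.4508, 0.2951, 0.0655]
eef_rot: [0.759, 0.651, 0.0, 0.0]
ft_force: [-0.1, 0.2, 1.2]
width: -0.0002
grip_force: 0.0
```

drive_tool(series=[0, 0, 0, 0, 0, 0.15, -1, 0, 0, 0, 0, 0, 0.3, -1, 0, 0, 0, 0, 0, 0.45, -1, 0, 0, 0, 0, 0, 0.6, -1, 0, 0, 0, 0, 0, 0.6, -1])

```text
time: 27.7
ee_pos: [0.4494, 0.2952, 0.0395]
eef_rot: [0.759, 0.651, -0.001, -0.0]
ft_force: [0.9, -0.4, -0.3]
width: 0.0005
grip_force: 0.0
```

drive_tool(series=[0, 0, 0, 0, 0, 0.05, -1, 0, 0, 0, 0, 0, 0.1, -1, 0, 0, 0, 0, 0, 0.15, -1, 0, 0, 0, 0, 0, 0.15, -1, 0, 0, 0, 0, 0, 0.15, -1])

```text
time: 28.12
ee_pos: [0.45, 0.2955, 0.0347]
eef_rot: [0.759, 0.651, 0.0, -0.0]
ft_force: [0.7, -0.6, 3.0]
width: -0.0
grip_force: 1.4
```

drive_tool(series=[0, 0, 0, 0, 0, 0.05, -1, 0, 0, 0, 0, 0, 0.1, -1, 0, 0, 0, 0, 0, 0.1, -1, 0, 0, 0, 0, 0, 0.1, -1])

```text
time: 28.45
ee_pos: [0.4502, 0.2957, 0.0321]
eef_rot: [0.759, 0.651, 0.0, -0.0]
ft_force: [-7.9, -6.0, 22.0]
width: 0.0005
grip_force: 11.0
```

22 N at 0.032, well past the 4 N button, so it's fully down. Letting it up and retreating.

drive_tool(series=[0, 0, 0, 0, 0, -0.3, -1, 0, 0, 0, 0, 0, -0.8, -1, 0, 0, 0, 0, 0, -1.6, -1, 0, 0, 0, 0, 0, -2.5, -1, 0, 0, 0, 0, 0, -3.5, -1, 0, 0, 0, 0, 0, -4.4, -1, 0, 0, 0, 0, 0, -4.4, -1, 0, 0, 0, 0, 0, -4.4, -1, 0, 0, 0, 0, 0, -4.4, -1])

```text
time: 29.2
ee_pos: [0.4496, 0.2954, 0.2061]
eef_rot: [0.759, 0.651, -0.0, -0.0]
ft_force: [1.2, -0.1, -0.8]
width: 0.0004
grip_force: 0.0
```

```bash
python3 - <<'E'
from ell import *
s,w,im=save("w11")
S=get_calibration("side");sd=camera("side"); g=sd.max(axis=2).astype(int)
a=cv2.imread("pics/side0.png")
print("lid col",[(y,int(g[y,347:350].mean())) for y in range(258,285,2)])
print("knob full out px",proj(S,[.5355,.0865,.089]), [(x,int(g[260:263,x].mean())) for x in range(322,337)])
E
```

```text
29.2 [0.44964456 0.29541442 0.20609584] [ 1.2 -0.1 -0.8] 0.0004012761830867313
lid col [(258, 67), (260, 66), (262, 143), (264, 173), (266, 171), (268, 177), (270, 73), (272, 164), (274, 168), (276, 168), (278, 167), (280, 158), (282, 213), (284, 244)]
knob full out px [328.49301019 256.91816167] [(322, 66), (323, 66), (324, 66), (325, 48), (326, 23), (327, 19), (328, 20), (329, 20), (330, 15), (331, 53), (332, 68), (333, 66), (334, 64), (335, 71), (336, 83)]
```

The knob is at column 328, where fully out should put it, and the closed jar is still standing in the nest. Handing in.

```bash
python3 -c "
from bench import r
print(r.close_job())"
```

```text
the job is handed in; nothing more can be done
None
```

The job is handed in at about 29 s of the 72 s: the jar's lid is pressed home, the carriage is drawn fully out with the jar standing in its nest, and the counter button was pressed to its stop and released (I did not check in a picture that it came back up).

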